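# Swing a batten home in the drilling jig

## Task

Load the wooden strip into the drilling jig: with its heel end staying in the corner between the heel block and the dowel, push near its free end to swing it up to the aluminium fence until the sprung catch snaps out behind it, then push the heel end up to the fence too if it stands off. With the strip flush along its whole length, bed it with a steady push against the fence of about 10 N for a good second, never more than 18 N, then let go. Push it only, without lifting it off the board, and leave the tape roll, the jar lids and the eraser alone.

Things in the scene. Friction and masses are not known exactly. Their poses are not given: they have to be found in the camera images.
- jig: Fixed plywood board 300 x 128 x 9 mm (y from -55 to +73). Origin on the table, at its underside; z up, x along the fence from heel block to catch, y towards the fence. When the strip is home, its side lies on the fence face (y = +55 mm), its middle line is at y = +43 mm, and it spans about x = -105 to +95 mm. The heel end has up to 6 mm of play between dowel and fence.
- fence: Rigid aluminium bar screwed to the board; its frame (origin and axes) is the jig's. Its straight face is at y = +55 mm and looks to -y, x from -118 to +118 mm, 26 mm high above the board.
- heel_corner (a point): Corner where the wooden heel block's face (looking to jig +x) meets the fence face, at board level; at jig x = -105, y = +55 mm. Axes as the jig's. The block is 22 mm high, its face spans jig y from 15 to 55 mm.
- dowel_top (a point): Top centre of the fixed upright wooden dowel, 10 mm diameter, 24 mm high above the board, at jig x = -96, y = +20 mm; it keeps the heel end from swinging away. Axes as the jig's.
- catch_place (a point): Fixed point: tip of the catch's nose when out, jig x = 91, y = 29.5, 21.5 mm above the table. From there its square face runs along +x, 1.5 mm behind the strip when home; its sloping face runs from (91, 28) to (105, 5) and meets the end of the incoming strip. The nose is 18 mm high. Its housing (jig x 110 to 147, y 0.5 to 39.5 mm) stands 27 mm above the board.
- catch (a joint): Sprung catch (white plastic nose) at the strip's free end: 0 = fully out, grows (m, to 0.018) as it is pushed back along jig +x. Spring: 1.2 N when out, 0.1 N more per mm; the strip passes with a push of roughly 3 to 7 N. About 0 before the strip comes, 4 to 9 mm while it passes, 0 again when snapped out behind it.
- strip_heel (a point): Centre of the heel end face of the loose light wooden strip (200 mm long, 24 wide, 22 high, roughly 0.18 kg), 11 mm above its underside. x points along the strip to the free end, y to the side that meets the fence, z up. At the start the strip lies on the board, this end loose in the corner, the free end swung 12 to 23 degrees off the fence.
- strip_free (a point): Centre of the free end face of the strip, half-way up, 200 mm from the heel end; same axes.
- tape_roll: Bystander behind the jig, left: roll of masking tape lying flat, 104 mm across, 25 mm high; origin at the centre of its underside.
- lids: Bystander behind the jig, right: short stack of round jar lids, 70 mm across, 25 mm high; origin at the centre of its underside.
- eraser: Bystander left of the jig: eraser in a sleeve, 21 x 45 x 13 mm; origin at the centre of its underside.
- strip: The same wooden strip as a whole: origin under the middle of its heel end, 11 mm below strip_heel; same axes.

How it is judged:
On the way:
1. the strip is flush with the fence at both ends, within 2.2 mm, behind the catch, and is pressed against the fence with more than 4 N (some of the push is lost in friction) for half a second (y of each of strip_free, strip_heel in the frame of jig above 0.0408 m and value of joint catch below 0.0015 m and contact force between strip and fence above 4 N), for 0.5 s.
At the end, for the whole second after the job is handed in: The strip lies flat on the board at rest, both ends within 2.2 mm of flush with the fence, its heel end within 6 mm of the heel block, the catch sprung out behind its free end (within 1.5 mm of fully out) (y of each of strip_free, strip_heel in the frame of jig above 0.0408 m and value of joint catch below 0.0015 m and linear speed of strip below 0.01 m/s and angle between strip_free's own z axis and vertical below 0.03 rad and x of strip_heel in the frame of jig below -0.099 m and height (world z) of strip_free below 0.024 m); the robot touches nothing.
It fails at once if the strip is pressed against the fence with more than 18 N (contact force between strip and fence above 18 N).
It fails at once if the strip is lifted off the board by more than 15 mm (height (world z) of any of strip_free, strip_heel above 0.035 m).
It fails at once if the tape roll is moved by more than 20 mm (distance of tape_roll from where it was at the start of the episode above 0.02 m).
It fails at once if the stack of jar lids is moved by more than 20 mm (distance of lids from where it was at the start of the episode above 0.02 m).
It fails at once if the eraser is moved by more than 20 mm (distance of eraser from where it was at the start of the episode above 0.02 m).
It also fails if it takes over 64 s, if anything falls off the work surface, if the arm or the gripper's body presses on something with over 40 N, if the wrist force passes 120 N, or if a joint passes its speed limit or range.

## Robot

A 6-joint arm with a two-finger parallel gripper is mounted at the origin on the work surface; the furniture and walls round the work are solid. World frame = base frame: x ahead of the robot, y to its left, z up, the work surface at z = 0. Lengths are in m, angles in rad, forces in N, time in s.
With the tool pointing down it reaches from about 0.35 to 0.775 m from the base axis. Payload 7.3 kg.
Tool frame: the origin (TCP) lies at the centre of the arm's flange, where the gripper is bolted on; the fingertips stand 178 mm ahead of it and the grasp point (between the pads) lies 159 mm ahead of it; x points along the fingers, y is the direction in which the jaws open and shut, and the axes are right-handed (so a half turn about x gives the same grasp; the last joint's range is limited). The gripper opens to 92 mm and grips with 3 to 60 N. Pads are 19 mm wide; open, the fingers measure 130 mm over their backs; the gripper's body (75 mm by 190 mm) begins 47 mm behind the grasp point.
Start: joints at [1.045, 0.342, 1.524, -0, 1.275, -0.146], TCP at [0.195, 0.488, 0.405] pointing down, gripper open.
Joint ranges: [-2.53, 2.53], [-0.77, 2.02], [0.04, 2.7], [-1, 4.14], [0.28, 2.66], [-3.11, 3.11]. Speed limits (rad/s): [2.57, 2.57, 3.14, 3.14, 3.14, 3.14].

## Interface

Orientations are given as [roll, pitch, yaw] about the fixed x, y, z axes, in that order (R = Rz(yaw) Ry(pitch) Rx(roll)).
In Python, from cell import readout, cams, workorder gives the robot as it stands.
- The arm moves only by the shell command python3 -m inch 'ROWS' [FORCE]. ROWS is text: rows parted by semicolons, each of 5 numbers parted by spaces: the shift along the world's x, y, z in mm, then the turn about the world's z in rad, then the opening, from 0 (shut) to 1 (fully open). A call has 1 to 8 rows; each row shifts and turns the commanded pose from where the row before left it; what a row does not reach is not made up. A row lasts 1/12 s, in which the tool goes at most 41.7 mm and 7.16 degrees, less where a joint would pass 70% of its speed; a pose out of reach is approached as far as the arm can. A call is refused whole if a number of a shift passes 41.7 or a number of a turn 0.125, either way. A call with a gripper value outside its range is refused whole. The fingers move at their own pace and stop on an object; FORCE is the grip in N (left out, the last holds). Time passes only in rows, so rows that do not move let the fingers close. It gives the time, the measured TCP pose, the force and the opening at its end, in the units of the state.
- readout.observe(): the state, without advancing time (a new reading comes with each control period).
- cams.read_camera(name): name is "side" or "top"; returns a dict with "color" (480x640x3 uint8, red, green, blue), "fx", "fy", "cx", "cy" (pixels), "dist_coeffs" ([k1, k2, p1, p2, k3] as OpenCV has them; the pictures are not rectified), "world_to_cam" (4x4, takes a point from world to camera coordinates). Camera axes: x right, y down, z forward; pixel columns grow to the right and rows downward; lengths in m; the calibration is good to about 2 mm. A picture is of the moment at which its call begins. There is no depth.
- workorder.hand_in(): hands the job in, once; it reports no verdict.
The state is a dict: "time": time; "qpos": joint angles; "qvel": joint speeds; "joint_efforts": joint torques, N m; "tool_pos": TCP position; "tool_rot": TCP orientation; "contact_force": force on the tool from outside, world axes, zero at the start; "torque": the same for the moment, N m; "opening": finger opening in m.
Only numpy, scipy, OpenCV 4.12 (cv2) and the standard library are available. Lean on these libraries where they do the work, as an engineer would, in place of code of your own. Each camera call takes 0.05 s, during which the arm holds its last target.

## Working session

There is one attempt and no reset: what is moved stays moved. The work goes in short steps, Python scripts to look and compute and a shell command to move; the robot and the scene stay as the last step left them, time stands still between calls to the robot, and variables do not carry over. Pictures are saved under pics/ and viewed, and the job is handed in when it is done.

```bash
ls; mkdir -p pics
python3 - <<'E'
from cell import readout, cams, workorder
import cv2
print(readout.observe())
for n in("side","top"):
    c=cams.read_camera(n); cv2.imwrite(f"pics/{n}0.png",c["color"][:,:,::-1])
    print({k:v for k,v in c.items() if k!="color"})
E
```

```text
pics
{'time': 0.0, 'qpos': array([ 1.04502512e+00,  3.42721167e-01,  1.52502535e+00,  6.18433392e-05,
        1.27539945e+00, -1.45970235e-01]), 'qvel': array([-2.20659937e-03, -2.91897993e-05, -1.18135524e-05, -1.96598951e-03,
       -6.39672176e-04,  1.23013271e-03]), 'joint_efforts': array([ 1.00502239e-03, -4.31234658e+01, -2.44226503e+01,  7.18686660e-02,
        5.58083807e-02, -1.23327836e-04]), 'tool_pos': array([0.19452376, 0.48748508, 0.40404265]), 'tool_rot': array([-1.7548196 ,  1.56924189, -2.13463862]), 'contact_force': array([ 0.6012279 , -0.61221621,  0.13123307]), 'torque': array([ 0.00908287, -0.03140851, -0.00891994]), 'opening': 0.09178391118403603}
{'fx': 489.9642933101774, 'fy': 489.9642933101774, 'cx': 323.6337651234809, 'cy': 234.19800142717133, 'dist_coeffs': array([-0.0592329,  0.       ,  0.       ,  0.       ,  0.       ]), 'world_to_cam': array([[-0.99299179, -0.1181491 , -0.00284489,  0.57792375],
       [-0.07600494,  0.65685184, -0.75017925,  0.03375821],
       [ 0.09050167, -0.74470561, -0.6612284 ,  0.85847013],
       [ 0.        ,  0.        ,  0.        ,  1.        ]])}
{'fx': 558.4172934041097, 'fy': 558.4172934041097, 'cx': 312.013871874625, 'cy': 235.94248714291544, 'dist_coeffs': array([-0.12119739,  0.        ,  0.        ,  0.        ,  0.        ]), 'world_to_cam': array([[ 1.42490885e-03, -9.99998547e-01, -9.35483950e-04,
         3.26634849e-02],
       [-9.85904394e-01, -1.24831456e-03, -1.67305012e-01,
         5.78627574e-01],
       [ 1.67303602e-01,  1.16069213e-03, -9.85904741e-01,
         8.62480995e-01],
       [ 0.00000000e+00,  0.00000000e+00,  0.00000000e+00,
         1.00000000e+00]])}
```

View pics/top0.png

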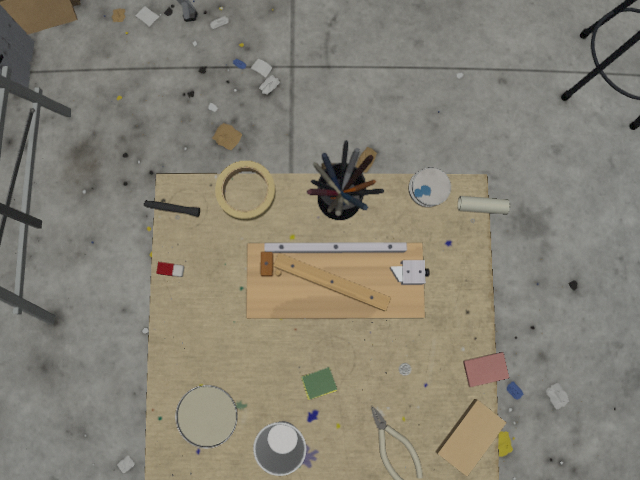

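View pics/side0.png

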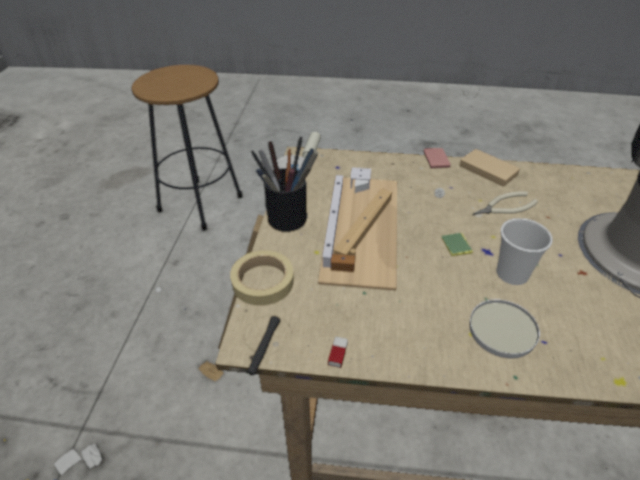

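The top view shows the jig at about (247–425, 243–318). The heel block is at (266,264), the catch at (410,272), and the strip runs from (275,262) to (388,302). Jig +x is roughly world -y and jig +y is roughly world +x.

Run:
```python
import cv2
t=cv2.imread("pics/top0.png")
cv2.imwrite("pics/t_l.png",cv2.resize(t[235:325,240:340],None,fx=8,fy=6.6667*1.2 if 0 else 6.6667,interpolation=cv2.INTER_CUBIC)[:600] if 0 else cv2.resize(t[235:325,240:340],(660,594),interpolation=cv2.INTER_CUBIC))
cv2.imwrite("pics/t_r.png",cv2.resize(t[235:325,335:435],(660,594),interpolation=cv2.INTER_CUBIC))
s=cv2.imread("pics/side0.png")
cv2.imwrite("pics/s.png",cv2.resize(s[160:290,310:410],(460,598),interpolation=cv2.INTER_CUBIC))
```

```text
(no output)
```

View pics/t_l.png

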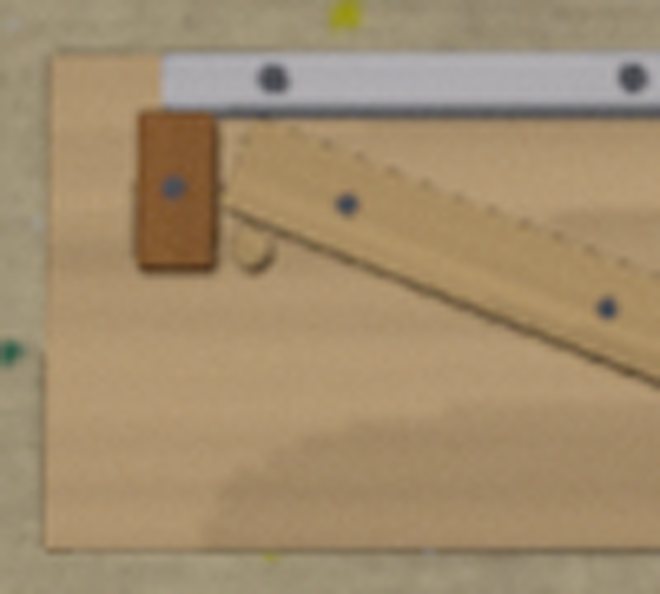

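View pics/t_r.png

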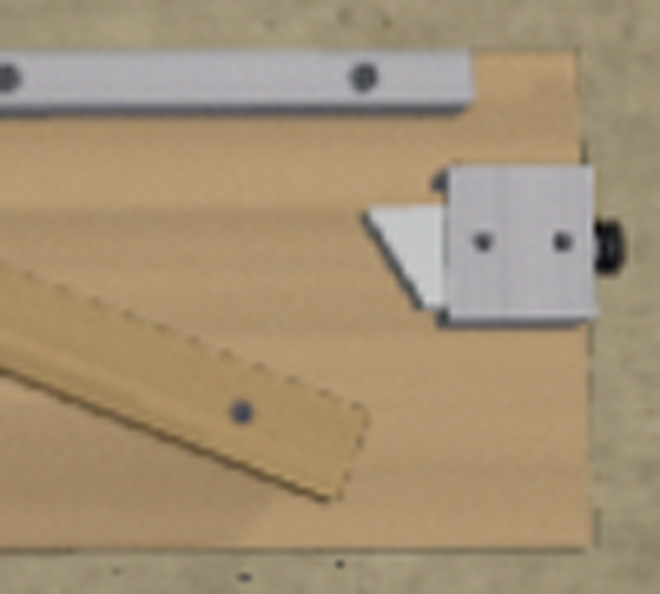

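View pics/s.png

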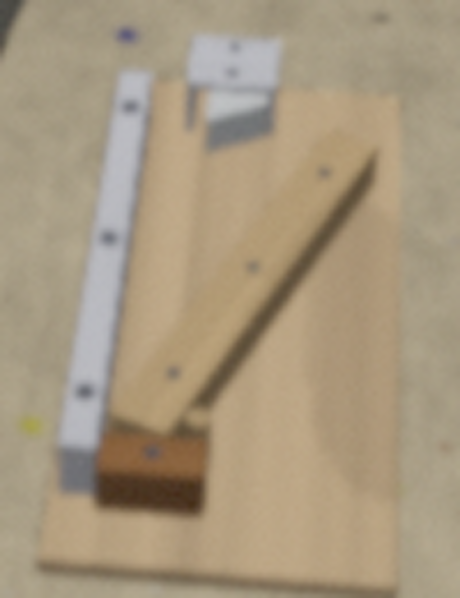

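```bash
cat > h.py <<'E'
import numpy as np,cv2
from scipy.optimize import least_squares
from cell import cams,readout
def proj(c,P):
    T=c["world_to_cam"];K=np.array([[c["fx"],0,c["cx"]],[0,c["fy"],c["cy"]],[0,0,1.]])
    return cv2.projectPoints(np.array(P,float),cv2.Rodrigues(T[:3,:3])[0],T[:3,3],K,c["dist_coeffs"])[0][:,0]
def unproj(c,uv,z):
    T=c["world_to_cam"];K=np.array([[c["fx"],0,c["cx"]],[0,c["fy"],c["cy"]],[0,0,1.]])
    n=cv2.undistortPoints(np.array(uv,float)[:,None],K,c["dist_coeffs"])[:,0]
    R=T[:3,:3];o=-R.T@T[:3,3];d=np.c_[n,np.ones(len(n))]@R
    s=(np.broadcast_to(z,len(n))-o[2])/d[:,2];return o+d*s[:,None]
def jw(p,J):
    J=np.array(J,float);c,s=np.cos(p[2]),np.sin(p[2])
    return np.c_[p[0]+c*J[:,0]-s*J[:,1],p[1]+s*J[:,0]+c*J[:,1],J[:,2]]
def wj(p,W):
    W=np.array(W,float);c,s=np.cos(p[2]),np.sin(p[2]);d=W[:,:2]-p[:2]
    return np.c_[c*d[:,0]+s*d[:,1],-s*d[:,0]+c*d[:,1]]
E
python3 - <<'E'
from h import *
c=cams.read_camera("top");s=cams.read_camera("side")
L=lambda u,v:(240+(u+.5)/6.6-.5,235+(v+.5)/6.6-.5)
R=lambda u,v:(335+(u+.5)/6.6-.5,235+(v+.5)/6.6-.5)
S=lambda u,v:(310+(u+.5)/4.6-.5,160+(v+.5)/4.6-.5)
J=np.array([[-150,73,9],[-150,-55,9],[150,-55,9],[150,73,9],[-118,55,35],[118,55,35],[-105,55,31],[-105,15,31],[110,39.5,36],[110,.5,36]])/1e3
uv=np.array([L(50,52),L(45,550),R(592,548),R(577,50),L(162,107),R(470,102),L(216,111),L(215,268),R(447,166),R(443,317)])
JS=np.array([[-118,73,35],[-118,55,35],[118,73,35],[118,55,35],[-150,73,9],[-150,-55,9],[150,-55,9],[110,39.5,36]])/1e3
uvs=np.array([S(58,446),S(96,446),S(120,70),S(153,70),S(38,567),S(396,590),S(400,97),S(188,82)])
f=lambda p:(proj(c,jw(p,J))-uv).ravel()
g=lambda p:(proj(s,jw(p,JS))-uvs).ravel()
for q in (f,g,lambda p:np.r_[f(p),g(p)]):
    r=least_squares(q,[.5,0.0,-1.57],loss='soft_l1');print(r.x.round(4));print(r.fun.reshape(-1,2).round(1).tolist())
p=r.x;np.save("p.npy",p)
z=.031
print("strip top:",(wj(p,unproj(c,[R(368,408),R(337,490),L(245,122),L(230,208),L(347,204),L(607,308),R(241,411)],z))*1e3).round(1).tolist())
print("side free corners / screws",(wj(p,unproj(s,[S(377,150),S(343,130),S(112,410),S(172,372),S(252,267),S(324,172)],z))*1e3).round(1).tolist())
print("catch tip",(wj(p,unproj(c,[R(365,208)],.0305))*1e3).round(1))
print("obst", unproj(c,[(245,190),(430,187),(170,269),(340,205)],.025).round(3).tolist())
E
```

```text
[ 0.5016 -0.0054 -1.5665]
[[-0.5, 0.0], [-0.9, 0.3], [0.5, -0.2], [0.4, -0.2], [-0.2, -0.1], [0.8, 0.2], [-0.3, -0.3], [-0.4, -0.1], [-0.1, -0.2], [1.1, 0.5]]
[ 0.5022 -0.0079 -1.5674]
[[-2.2, -0.3], [0.4, 0.6], [-1.5, 0.1], [0.2, 0.7], [-0.1, -1.6], [0.9, -0.1], [0.6, -0.1], [0.1, 0.4]]
[ 0.5017 -0.0059 -1.5667]
[[-0.2, -0.1], [-0.6, 0.1], [0.8, -0.3], [0.7, -0.3], [0.1, -0.2], [1.1, 0.1], [-0.0, -0.5], [-0.1, -0.2], [0.2, -0.3], [1.4, 0.4], [-2.0, 0.6], [0.6, 1.4], [-1.4, 0.7], [0.3, 1.3], [0.1, -0.6], [1.3, 0.8], [0.8, 0.4], [0.2, 1.0]]
strip top: [[89.1, -20.9], [80.9, -41.1], [-97.6, 51.4], [-101.2, 29.7], [-72.0, 30.7], [-7.2, 4.4], [57.4, -21.5]]
side free corners / screws [[79.9, -41.9], [92.6, -27.4], [-91.1, 52.9], [-68.0, 32.7], [-3.1, 6.3], [62.1, -20.2]]
catch tip [[89.6 29.2]]
obst [[0.662, 0.148, 0.025], [0.668, -0.168, 0.025], [0.526, 0.271, 0.025], [0.636, -0.014, 0.025]]
```

```bash
cat > st.py <<'E'
from h import *
from scipy.spatial.transform import Rotation as Ro
p=np.load("p.npy");o=readout.observe()
R=Ro.from_euler('xyz',o["tool_rot"]).as_matrix()
ya=np.arctan2(R[1,1],R[0,1]);tip=o["tool_pos"]+R[:,0]*.178
w=(p[2]-ya+np.pi/2)%np.pi-np.pi/2
print("t",round(o["time"],2),"tip world",(tip*1e3).round(1),"jig",(wj(p,[tip])*1e3).round(1),"turn to align",round(w,3),"axis",R[:,0].round(3),"q6",o["qpos"][5].round(2))
c,s=np.cos(p[2]),np.sin(p[2]);F=o["contact_force"];print("F jig",round(c*F[0]+s*F[1],2),round(-s*F[0]+c*F[1],2),round(F[2],2),"open",o["opening"])
E
python3 st.py
python3 - <<'E'
from h import *
p=np.load("p.npy");print(jw(p,[[.06,-.075,0],[.06,.02,0],[-.005,.02,0],[-.06,.02,0]]).round(4))
E
```

```text
t 0.2 tip world [194.5 487.4 226.3] jig [[-494.6 -305.2]] turn to align 0.384 axis [-0.    -0.001 -1.   ] q6 -0.15
F jig -0.32 0.17 -0.19 open 0.09181837648837694
[[ 0.427  -0.0662  0.    ]
 [ 0.522  -0.0658  0.    ]
 [ 0.5217 -0.0008  0.    ]
 [ 0.5215  0.0542  0.    ]]
```

```bash
python3 -m inch '29 -25 0 0.048 0;29 -25 0 0.048 0;29 -25 0 0.048 0;29 -25 0 0.048 0;29 -25 0 0.048 0;29 -25 0 0.048 0;29 -25 0 0.048 0;29 -25 0 0.048 0' 20; python3 -m inch '0 -38 0 0 0;0 -38 0 0 0;0 -38 0 0 0;0 -38 0 0 0;0 -38 0 0 0;0 -38 0 0 0;0 -38 0 0 0;0 -38 0 0 0'; python3 -m inch '0 -30 0 0 0;0 -19 0 0 0;0 0 0 0 0;0 0 0 0 0'; python3 st.py
```

```text
time: 0.87
tool_pos: [0.4277, 0.2861, 0.4047]
tool_rot: [2.172, 1.571, 2.178]
contact_force: [0.7, 1.6, 0.4]
opening: 0.0431
time: 1.53
tool_pos: [0.4261, -0.0181, 0.4048]
tool_rot: [0.327, 1.571, 0.331]
contact_force: [0.8, 0.2, 0.7]
opening: 0.0005
time: 1.87
tool_pos: [0.4265, -0.066, 0.4046]
tool_rot: [2.103, 1.57, 2.104]
contact_force: [0.2, -0.4, 0.2]
opening: 0.0005
t 1.87 tip world [426.4 -65.9 226.6] jig [[ 59.7 -75.6]] turn to align 0.003 axis [-0.     0.001 -1.   ] q6 -1.9
F jig 0.39 0.2 0.15 open 0.0005015704689614373
```

```bash
python3 -m inch '0 0 -38 0 0;0 0 -38 0 0;0 0 -38 0 0;0 0 -38 0 0;0 0 -28 0 0;0 0 -20 0 0;0 0 -10 0 0;0 0 0 0 0';python3 -m inch '0 0 0 0 0;0 0 0 0 0'; python3 st.py
python3 - <<'E'
from h import *
for n in("side","top"):
    c=cams.read_camera(n)["color"][:,:,::-1]; cv2.imwrite(f"pics/{n}1.png",c)
c=cv2.imread("pics/top1.png")[220:340,230:440];cv2.imwrite("pics/t1.png",cv2.resize(c,(787,450),interpolation=cv2.INTER_CUBIC))
c=cv2.imread("pics/side1.png")[140:300,290:450];cv2.imwrite("pics/s1.png",cv2.resize(c,(600,600),interpolation=cv2.INTER_CUBIC))
E
```

```text
time: 2.53
tool_pos: [0.4259, -0.0639, 0.1927]
tool_rot: [2.743, 1.566, 2.749]
contact_force: [-0.4, 0.4, -0.1]
opening: 0.0007
time: 2.7
tool_pos: [0.427, -0.0648, 0.1955]
tool_rot: [-0.181, 1.57, -0.176]
contact_force: [0.7, -0.3, 0.4]
opening: 0.0005
t 2.7 tip world [427.2 -64.8  17.5] jig [[ 58.6 -74.7]] turn to align -0.001 axis [ 0.001 -0.    -1.   ] q6 -1.9
F jig 0.33 0.72 0.39 open 0.0004974854167392318
```

View pics/t1.png

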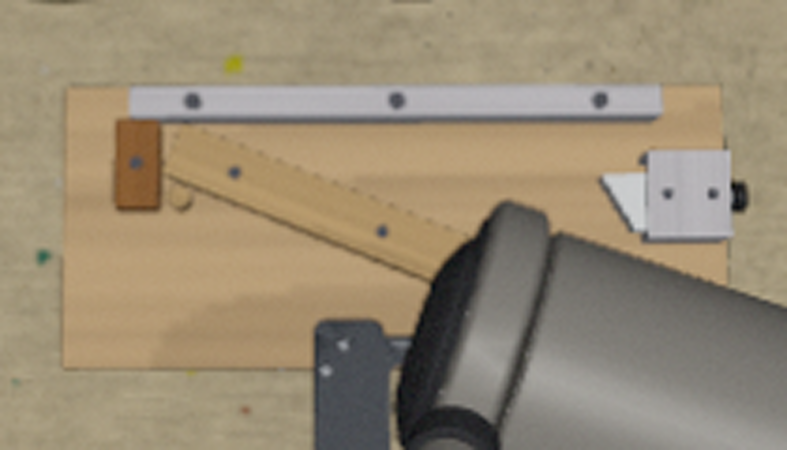

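View pics/s1.png

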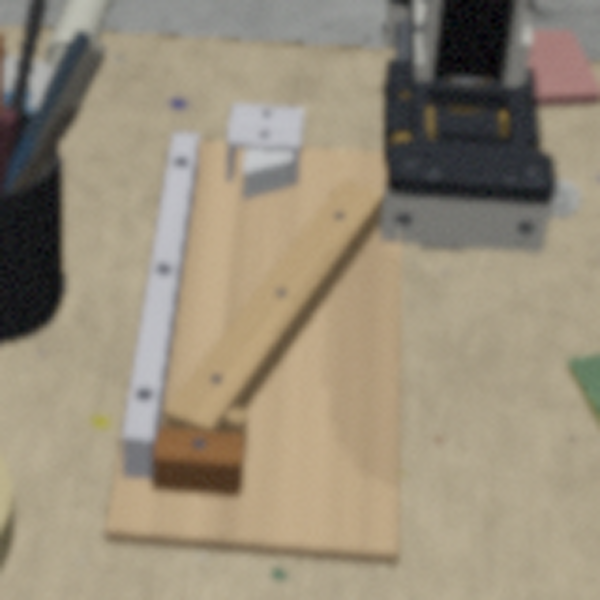

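The fingers are clear in front of the strip: gripper body at about (470,170) in the side crop, strip free end at (365,190) and unmoved. Swinging it now.

```bash
python3 -m inch '5 0 0 0 0;5 0 0 0 0;4 0 0 0 0;3 0 0 0 0;3 0 0 0 0;3 0 0 0 0;3 0 0 0 0;3 0 0 0 0';python3 st.py; python3 -m inch '3 0 0 0 0;3 0 0 0 0;3 0 0 0 0;3 0 0 0 0;3 0 0 0 0;3 0 0 0 0;3 0 0 0 0;3 0 0 0 0'; python3 st.py
```

```text
time: 3.47
tool_pos: [0.4558, -0.0654, 0.1946]
tool_rot: [2.691, 1.57, 2.695]
contact_force: [0.1, -0.5, 0.1]
opening: 0.0004
t 3.47 tip world [455.7 -65.4  16.6] jig [[ 59.2 -46.3]] turn to align -0.0 axis [-0.  0. -1.] q6 -1.88
F jig 0.49 0.12 0.07 open 0.00041551702677137235
time: 4.13
tool_pos: [0.4799, -0.0654, 0.1947]
tool_rot: [1.684, 1.571, 1.688]
contact_force: [-0.8, -0.5, 0.1]
opening: 0.0004
t 4.13 tip world [479.9 -65.4  16.7] jig [[ 59.4 -22.1]] turn to align -0.0 axis [-0.  0. -1.] q6 -1.87
F jig 0.51 -0.78 0.11 open 0.0004137932721828359
```

```bash
python3 -m inch '3 0 0 0 0;3 0 0 0 0;3 0 0 0 0;3 0 0 0 0;0 0 0 0 0';python3 st.py;  python3 - <<'E'
from h import *
c=cams.read_camera("side")["color"][:,:,::-1][140:300,290:450];cv2.imwrite("pics/s2.png",cv2.resize(c,(600,600),interpolation=cv2.INTER_CUBIC))
E
```

```text
time: 4.55
tool_pos: [0.4919, -0.0655, 0.1947]
tool_rot: [3.064, 1.57, 3.068]
contact_force: [-0.9, 0.5, 0.5]
opening: 0.0004
t 4.55 tip world [491.8 -65.5  16.7] jig [[ 59.5 -10.2]] turn to align -0.0 axis [-0.  0. -1.] q6 -1.86
F jig -0.49 -0.92 0.46 open 0.00036361386836143006
```

View pics/s2.png

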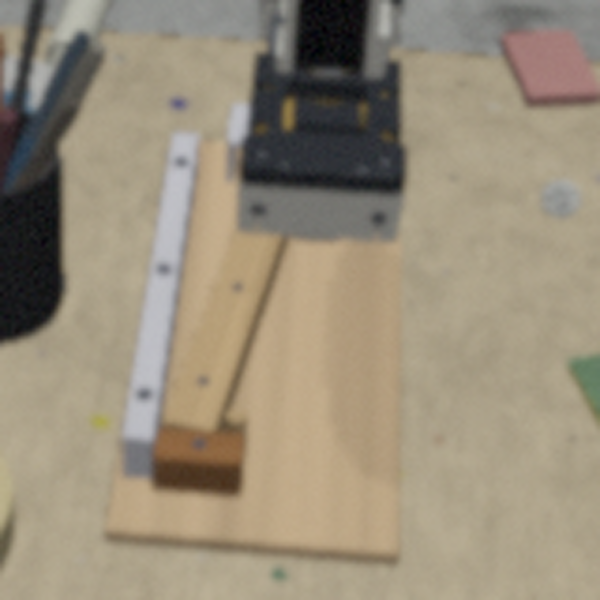

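The strip has swung well: its heel at (195,420) is still in the corner, and the free end is under the gripper at (265,240). Next is the catch, more slowly.

```bash
for i in 1 2 3; do :; done; python3 -m inch '2 0 0 0 0;2 0 0 0 0;2 0 0 0 0;2 0 0 0 0';python3 st.py; python3 -m inch '2 0 0 0 0;2 0 0 0 0;2 0 0 0 0';python3 st.py;python3 -m inch '1.5 0 0 0 0;1.5 0 0 0 0;1 0 0 0 0';python3 st.py
```

```text
time: 4.93
tool_pos: [0.4997, -0.0654, 0.1947]
tool_rot: [2.515, 1.57, 2.52]
contact_force: [-1.9, -0.2, 0.0]
opening: 0.0001
t 4.93 tip world [499.6 -65.4  16.7] jig [[59.5 -2.3]] turn to align 0.0 axis [-0.  0. -1.] q6 -1.86
F jig 0.14 -1.91 0.04 open 0.00012773246212016785
time: 5.18
tool_pos: [0.5061, -0.0654, 0.1948]
tool_rot: [-0.025, 1.57, -0.021]
contact_force: [-1.4, -1.6, 0.6]
opening: 0.0005
t 5.18 tip world [506.2 -65.4  16.8] jig [[59.5  4.2]] turn to align -0.0 axis [ 0.001 -0.    -1.   ] q6 -1.85
F jig 1.64 -1.38 0.55 open 0.0005477323796693735
time: 5.43
tool_pos: [0.5098, -0.0654, 0.1948]
tool_rot: [0.095, 1.571, 0.099]
contact_force: [-2.2, -1.0, -0.0]
opening: 0.0006
t 5.43 tip world [509.9 -65.4  16.8] jig [[59.5  7.9]] turn to align -0.0 axis [ 0.  0. -1.] q6 -1.85
F jig 1.04 -2.2 -0.03 open 0.0006061892190666221
```

```bash
python3 -m inch '1 0 0 0 0;1 0 0 0 0;1 0 0 0 0';python3 st.py; python3 -m inch '1 0 0 0 0;1 0 0 0 0;1 0 0 0 0';python3 st.py;python3 -m inch '1 0 0 0 0;1 0 0 0 0';python3 st.py
```

```text
time: 5.68
tool_pos: [0.5127, -0.0654, 0.1947]
tool_rot: [1.933, 1.571, 1.937]
contact_force: [-1.1, -0.7, 0.1]
opening: 0.0004
t 5.68 tip world [512.7 -65.4  16.7] jig [[59.5 10.7]] turn to align -0.0 axis [-0.  0. -1.] q6 -1.85
F jig 0.72 -1.08 0.1 open 0.0003701295519866235
time: 5.93
tool_pos: [0.5157, -0.0654, 0.1947]
tool_rot: [1.911, 1.571, 1.915]
contact_force: [-1.3, -0.7, -0.1]
opening: 0.0003
t 5.93 tip world [515.7 -65.4  16.7] jig [[59.5 13.7]] turn to align -0.0 axis [-0.  0. -1.] q6 -1.85
F jig 0.66 -1.3 -0.05 open 0.0003358005781796498
time: 6.1
tool_pos: [0.5177, -0.0654, 0.1947]
tool_rot: [1.271, 1.571, 1.275]
contact_force: [-1.3, -1.5, 0.5]
opening: 0.0007
t 6.1 tip world [517.7 -65.4  16.7] jig [[59.5 15.7]] turn to align -0.0 axis [ 0.  0. -1.] q6 -1.85
F jig 1.5 -1.3 0.48 open 0.0006698565181095068
```

Run:
```python
from h import *
c=cams.read_camera("top")["color"][:,:,::-1];cv2.imwrite("pics/top3.png",c);c=c[220:340,230:440];cv2.imwrite("pics/t3.png",cv2.resize(c,(787,450),interpolation=cv2.INTER_CUBIC))
c=cams.read_camera("side")["color"][:,:,::-1][140:300,290:450];cv2.imwrite("pics/s3.png",cv2.resize(c,(600,600),interpolation=cv2.INTER_CUBIC))
```

```text
(no output)
```

View pics/t3.png

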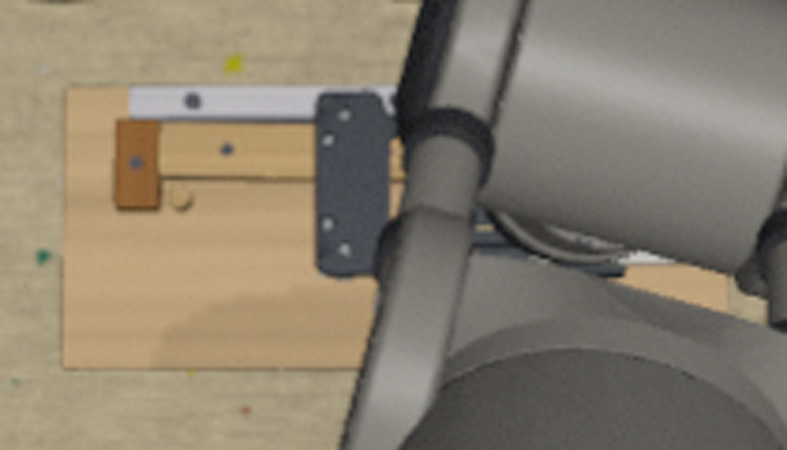

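View pics/s3.png

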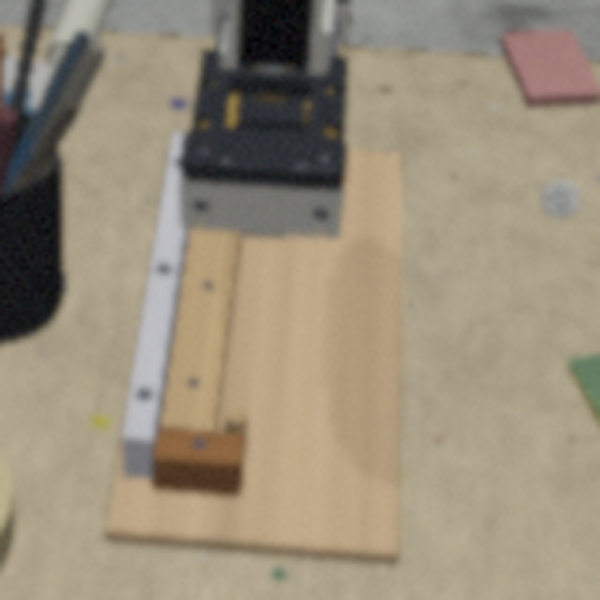

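The strip is nearly parallel to the fence, with its edge at (160–320, 122–180) in the top crop and a small angle left. I'll keep advancing with force checks.

```bash
python3 -m inch '1 0 0 0 0;1 0 0 0 0';python3 st.py; python3 -m inch '0.5 0 0 0 0;0.5 0 0 0 0';python3 st.py;python3 -m inch '0.5 0 0 0 0;0.5 0 0 0 0';python3 st.py
```

```text
time: 6.37
tool_pos: [0.5196, -0.0654, 0.1947]
tool_rot: [2.719, 1.57, 2.723]
contact_force: [-1.5, -1.2, -0.1]
opening: 0.0003
t 6.37 tip world [519.5 -65.3  16.7] jig [[59.5 17.5]] turn to align -0.0 axis [-0.  0. -1.] q6 -1.85
F jig 1.19 -1.48 -0.07 open 0.0003449107470571178
time: 6.53
tool_pos: [0.5208, -0.0654, 0.1948]
tool_rot: [0.191, 1.57, 0.195]
contact_force: [-1.7, 0.4, 0.0]
opening: 0.0002
t 6.53 tip world [520.9 -65.4  16.8] jig [[59.5 18.9]] turn to align -0.0 axis [ 0.  0. -1.] q6 -1.85
F jig -0.39 -1.68 0.02 open 0.0001508878747823749
time: 6.7
tool_pos: [0.5215, -0.0654, 0.1947]
tool_rot: [2.889, 1.57, 2.894]
contact_force: [-4.0, 0.1, 1.0]
opening: 0.0009
t 6.7 tip world [521.4 -65.3  16.7] jig [[59.5 19.4]] turn to align -0.0 axis [-0.001  0.    -1.   ] q6 -1.85
F jig -0.16 -3.98 1.03 open 0.0008989062356348897
```

```bash
python3 -m inch '0.3 0 0 0 0;0 0 0 0 0';python3 st.py; python3 -m inch '0.3 0 0 0 0;0 0 0 0 0';python3 st.py
```

```text
time: 6.87
tool_pos: [0.5216, -0.0654, 0.1947]
tool_rot: [2.915, 1.57, 2.919]
contact_force: [-3.8, -0.7, 2.0]
opening: 0.0003
t 6.87 tip world [521.4 -65.3  16.7] jig [[59.5 19.4]] turn to align -0.0 axis [-0.001  0.    -1.   ] q6 -1.85
F jig 0.66 -3.8 1.98 open 0.0002813244318922171
time: 7.03
tool_pos: [0.5218, -0.0653, 0.1946]
tool_rot: [2.843, 1.569, 2.847]
contact_force: [-4.2, -0.3, 2.7]
opening: 0.0004
t 7.03 tip world [521.6 -65.2  16.6] jig [[59.4 19.6]] turn to align -0.0 axis [-0.001  0.    -1.   ] q6 -1.85
F jig 0.31 -4.22 2.72 open 0.0003739718114800726
```

Run:
```python
from h import *
c=cams.read_camera("top")["color"][:,:,::-1];cv2.imwrite("pics/top4.png",c);c=c[230:280,240:320];cv2.imwrite("pics/t4.png",cv2.resize(c,(800,500),interpolation=cv2.INTER_CUBIC))
c=cams.read_camera("side")["color"][:,:,::-1];cv2.imwrite("pics/side4.png",c);c=c[160:280,310:390];cv2.imwrite("pics/s4.png",cv2.resize(c,(400,600),interpolation=cv2.INTER_CUBIC))
```

```text
(no output)
```

View pics/t4.png

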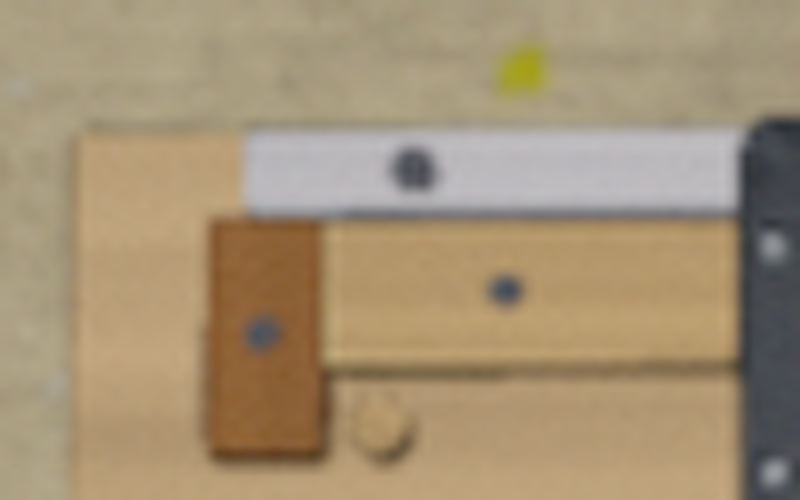

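View pics/s4.png

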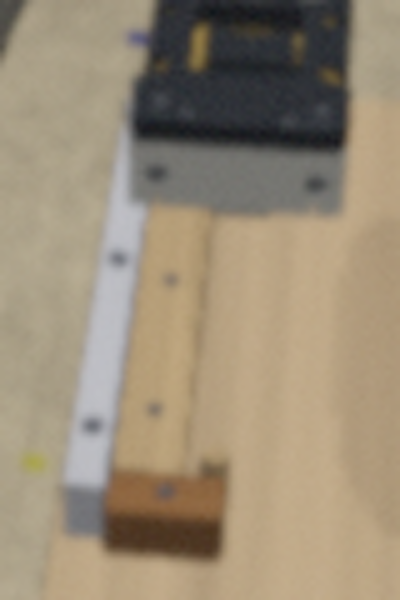

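```bash
python3 -m inch '0.5 0 0 0 0;0 0 0 0 0';python3 st.py; python3 -m inch '0.5 0 0 0 0;0 0 0 0 0';python3 st.py
```

```text
time: 7.3
tool_pos: [0.5221, -0.0653, 0.1946]
tool_rot: [2.918, 1.568, 2.922]
contact_force: [-7.1, -0.2, 4.7]
opening: 0.0005
t 7.3 tip world [521.7 -65.2  16.6] jig [[59.4 19.7]] turn to align -0.0 axis [-0.002  0.001 -1.   ] q6 -1.85
F jig 0.14 -7.1 4.74 open 0.0004708622325422257
time: 7.47
tool_pos: [0.5223, -0.0653, 0.1946]
tool_rot: [2.956, 1.567, 2.961]
contact_force: [-7.7, -1.0, 5.3]
opening: 0.0006
t 7.47 tip world [521.7 -65.2  16.6] jig [[59.3 19.7]] turn to align -0.0 axis [-0.003  0.001 -1.   ] q6 -1.84
F jig 1.0 -7.74 5.27 open 0.0005920730307889756
```

```bash
python3 -m inch '-2 0 0 0 0;-5 0 0 0 0;-20 0 0 0 0;-35 0 0 0 0;-35 0 0 0 0;0 0 0 0 0';python3 - <<'E'
from h import *
c=cams.read_camera("top")["color"][:,:,::-1];cv2.imwrite("pics/top5.png",c);c=c[220:340,230:440];cv2.imwrite("pics/t5.png",cv2.resize(c,(787,450),interpolation=cv2.INTER_CUBIC))
c=cams.read_camera("side")["color"][:,:,::-1];cv2.imwrite("pics/side5.png",c);c=c[160:280,310:390];cv2.imwrite("pics/s5.png",cv2.resize(c,(400,600),interpolation=cv2.INTER_CUBIC))
E
```

```text
time: 7.97
tool_pos: [0.4201, -0.064, 0.1938]
tool_rot: [2.797, 1.562, 2.8]
contact_force: [-0.3, 1.7, 0.4]
opening: 0.0007
```

View pics/t5.png

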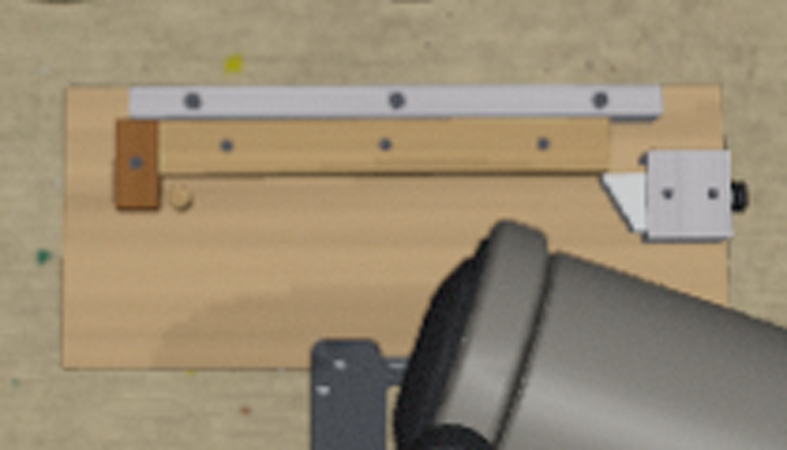

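View pics/s5.png

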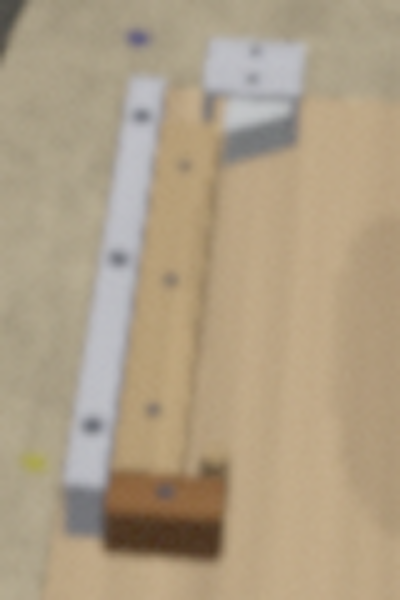

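The catch is out behind the strip: its tip at (600,173) is in the same place as before loading. The strip lies flush from (160,120) to (606,118). Next I'll bed it at the middle.

```bash
python3 -m inch '0 25 0 0 0;0 25 0 0 0;0 18 0 0 0;20 0 0 0 0;30 0 0 0 0;25 0 0 0 0;10 0 0 0 0;0 0 0 0 0';python3 st.py;python3 -m inch '0 0 0 0 0;0 0 0 0 0'; python3 st.py
```

```text
time: 8.73
tool_pos: [0.5148, 0.0026, 0.1952]
tool_rot: [-0.099, 1.565, -0.094]
contact_force: [0.2, 0.5, -0.3]
opening: 0.0002
t 8.73 tip world [515.9   2.5  17.2] jig [[-8.4 14.2]] turn to align -0.001 axis [ 0.006 -0.001 -1.   ] q6 -1.72
F jig -0.48 0.24 -0.28 open 0.00023492622700011924
time: 8.9
tool_pos: [0.5108, 0.0027, 0.1945]
tool_rot: [2.786, 1.57, 2.791]
contact_force: [-0.7, 0.7, 0.8]
opening: 0.0006
t 8.9 tip world [510.7   2.8  16.5] jig [[-8.7  9. ]] turn to align -0.0 axis [-0.001  0.    -1.   ] q6 -1.72
F jig -0.72 -0.66 0.79 open 0.0006476735369131746
```

```bash
python3 -m inch '3 0 0 0 0;3 0 0 0 0;2 0 0 0 0;1 0 0 0 0;0.5 0 0 0 0;0.5 0 0 0 0;0 0 0 0 0;0 0 0 0 0';python3 st.py;python3 -m inch '0.5 0 0 0 0;0.5 0 0 0 0;0 0 0 0 0'; python3 st.py
```

```text
time: 9.57
tool_pos: [0.5211, 0.0026, 0.1947]
tool_rot: [2.228, 1.571, 2.232]
contact_force: [-0.3, 0.3, -0.3]
opening: 0.0004
t 9.57 tip world [521.1   2.6  16.7] jig [[-8.5 19.4]] turn to align -0.0 axis [-0.  0. -1.] q6 -1.72
F jig -0.3 -0.32 -0.3 open 0.0003830874990311488
time: 9.82
tool_pos: [0.5218, 0.0026, 0.1946]
tool_rot: [3.0, 1.569, 3.004]
contact_force: [-3.1, 0.1, 1.7]
opening: 0.0004
t 9.82 tip world [521.5   2.7  16.6] jig [[-8.5 19.8]] turn to align -0.0 axis [-0.002  0.    -1.   ] q6 -1.72
F jig -0.14 -3.09 1.69 open 0.00038545844816676155
```

```bash
python3 -m inch '0.4 0 0 0 0;0.4 0 0 0 0;0 0 0 0 0'; python3 st.py;python3 -m inch '0.4 0 0 0 0;0 0 0 0 0;0 0 0 0 0'; python3 st.py
```

```text
time: 10.07
tool_pos: [0.5221, 0.0027, 0.1945]
tool_rot: [3.048, 1.567, 3.052]
contact_force: [-6.0, -0.9, 3.6]
opening: 0.0007
t 10.07 tip world [521.4   2.7  16.5] jig [[-8.6 19.7]] turn to align -0.0 axis [-0.003  0.    -1.   ] q6 -1.72
F jig 0.86 -6.05 3.59 open 0.0007163771113855876
time: 10.32
tool_pos: [0.5222, 0.0027, 0.1945]
tool_rot: [3.058, 1.567, 3.063]
contact_force: [-7.8, -0.4, 4.7]
opening: 0.0002
t 10.32 tip world [521.5   2.7  16.5] jig [[-8.6 19.8]] turn to align -0.0 axis [-0.004  0.    -1.   ] q6 -1.72
F jig 0.34 -7.84 4.7 open 0.00021038326084739053
```

```bash
python3 -m inch '0.3 0 0 0 0;0.3 0 0 0 0;0 0 0 0 0;0 0 0 0 0'; python3 st.py;python3 -m inch '0 0 0 0 0;0 0 0 0 0;0 0 0 0 0;0 0 0 0 0;0 0 0 0 0;0 0 0 0 0;0 0 0 0 0;0 0 0 0 0'; python3 st.py
```

```text
time: 10.65
tool_pos: [0.5224, 0.0027, 0.1945]
tool_rot: [3.064, 1.565, 3.068]
contact_force: [-9.6, -0.2, 6.2]
opening: 0.0006
t 10.65 tip world [521.5   2.7  16.5] jig [[-8.6 19.8]] turn to align -0.0 axis [-0.005  0.    -1.   ] q6 -1.72
F jig 0.17 -9.61 6.19 open 0.0006157779583722465
time: 11.32
tool_pos: [0.5224, 0.0027, 0.1944]
tool_rot: [3.065, 1.565, 3.069]
contact_force: [-9.3, -0.5, 7.0]
opening: 0.0008
t 11.32 tip world [521.5   2.7  16.5] jig [[-8.6 19.7]] turn to align -0.0 axis [-0.005  0.    -1.   ] q6 -1.72
F jig 0.49 -9.33 7.03 open 0.0007894577927754123
```

```bash
python3 -m inch '0 0 0.3 0 0;0 0 0 0 0;0 0 0 0 0'; python3 st.py;python3 -m inch '0.2 0 0.2 0 0;0 0 0 0 0;0 0 0 0 0'; python3 st.py
```

```text
time: 11.57
tool_pos: [0.5224, 0.0027, 0.1945]
tool_rot: [3.058, 1.565, 3.062]
contact_force: [-8.0, -1.2, 4.1]
opening: 0.0008
t 11.57 tip world [521.4   2.7  16.5] jig [[-8.6 19.7]] turn to align -0.0 axis [-0.006  0.    -1.   ] q6 -1.72
F jig 1.15 -8.03 4.14 open 0.0007726340512428666
time: 11.82
tool_pos: [0.5225, 0.0026, 0.1945]
tool_rot: [3.06, 1.565, 3.065]
contact_force: [-8.3, -0.9, 3.2]
opening: 0.0006
t 11.82 tip world [521.5   2.7  16.5] jig [[-8.6 19.8]] turn to align -0.0 axis [-0.006  0.    -1.   ] q6 -1.72
F jig 0.87 -8.26 3.16 open 0.0005927334404119428
```

```bash
python3 -m inch '0.4 0 0 0 0;0 0 0 0 0;0 0 0 0 0;0 0 0 0 0'; python3 st.py;python3 -m inch '0.2 0 0 0 0;0 0 0 0 0;0 0 0 0 0;0 0 0 0 0;0 0 0 0 0;0 0 0 0 0;0 0 0 0 0;0 0 0 0 0'; python3 st.py;python3 -m inch '0 0 0 0 0;0 0 0 0 0;0 0 0 0 0;0 0 0 0 0;0 0 0 0 0;0 0 0 0 0;0 0 0 0 0;0 0 0 0 0'; python3 st.py
```

```text
time: 12.15
tool_pos: [0.5227, 0.0027, 0.1945]
tool_rot: [3.067, 1.564, 3.072]
contact_force: [-9.9, -1.7, 4.0]
opening: 0.0002
t 12.15 tip world [521.5   2.7  16.5] jig [[-8.6 19.7]] turn to align -0.0 axis [-0.007  0.    -1.   ] q6 -1.72
F jig 1.68 -9.95 4.0 open 0.00020496811402963107
time: 12.82
tool_pos: [0.5228, 0.0026, 0.1945]
tool_rot: [3.069, 1.563, 3.073]
contact_force: [-10.2, -1.3, 5.0]
opening: 0.0005
t 12.82 tip world [521.5   2.7  16.5] jig [[-8.6 19.7]] turn to align -0.0 axis [-0.007  0.001 -1.   ] q6 -1.72
F jig 1.26 -10.23 4.96 open 0.0004636555067142582
time: 13.48
tool_pos: [0.5228, 0.0026, 0.1945]
tool_rot: [3.067, 1.563, 3.072]
contact_force: [-9.6, -1.8, 4.1]
opening: 0.0003
t 13.48 tip world [521.5   2.7  16.5] jig [[-8.6 19.7]] turn to align -0.0 axis [-0.007  0.001 -1.   ] q6 -1.72
F jig 1.73 -9.63 4.11 open 0.0003191415612984087
```

```bash
python3 -m inch '-1 0 0 0 0;-1 0 0 0 0;-2 0 0 0 0;-4 0 0 0 0;-10 0 0 0 0;-25 0 0 0 0;-30 0 0 0 0;-30 0 0 0 0';python3 -m inch '0 0 30 0 0;0 0 30 0 0;0 0 30 0 0;0 0 0 0 0;0 0 0 0 0'; python3 st.py
python3 - <<'E'
from h import *
c=cams.read_camera("top")["color"][:,:,::-1];cv2.imwrite("pics/top6.png",c);
cv2.imwrite("pics/t6l.png",cv2.resize(c[235:280,255:335],(800,450),interpolation=cv2.INTER_CUBIC))
cv2.imwrite("pics/t6r.png",cv2.resize(c[235:280,345:425],(800,450),interpolation=cv2.INTER_CUBIC))
E
```

```text
time: 14.15
tool_pos: [0.4212, 0.0026, 0.1955]
tool_rot: [-0.107, 1.568, -0.103]
contact_force: [-0.7, 0.5, 0.0]
opening: 0.0004
time: 14.57
tool_pos: [0.4224, 0.0025, 0.2869]
tool_rot: [-0.149, 1.565, -0.145]
contact_force: [-0.0, -0.4, -0.9]
opening: 0.0002
t 14.57 tip world [423.4   2.4 108.9] jig [[ -8.6 -78.3]] turn to align -0.0 axis [ 0.006 -0.001 -1.   ] q6 -1.75
F jig 0.44 -0.0 -0.94 open 0.00016192670722912445
```

View pics/t6l.png

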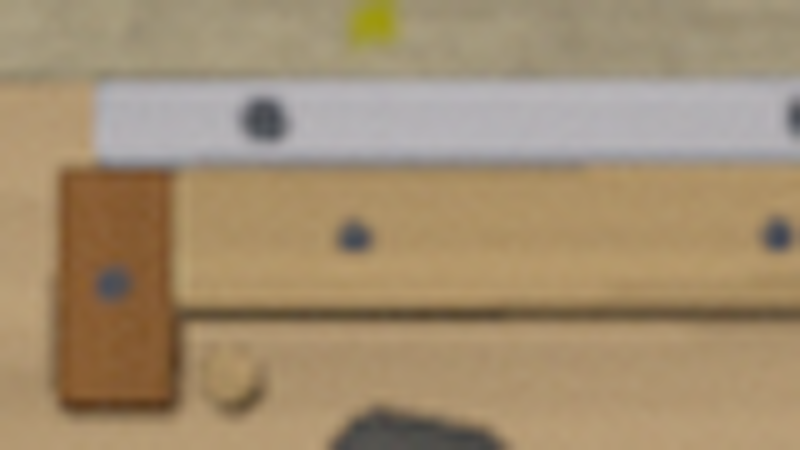

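View pics/t6r.png

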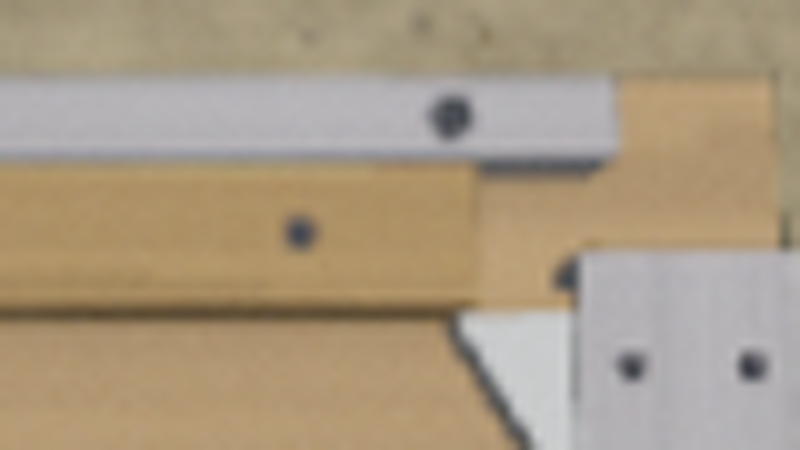

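View pics/top6.png

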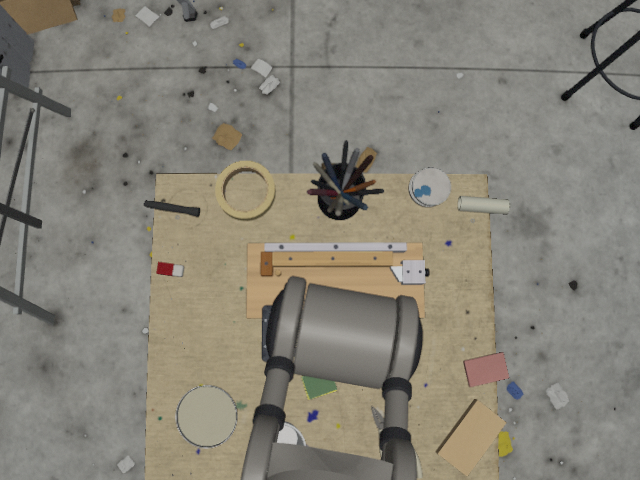

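The strip is flush along the fence: screw-to-fence offsets are 11.7 px at the left and 11.6 px at the right. The catch tip is at (390.5,266), where it started. The tape roll (245,190), lids (430,187) and eraser (170,269) have not moved, and the tool is clear.

```bash
python3 -c "
from cell import workorder; print(workorder.hand_in())"
```

```text
the job is handed in; nothing more can be done
None
```

I loaded the strip into the jig and handed the job in at about 14.6 s of the 64 s allowed.

**What I did:** With the gripper shut, I pushed near the free end and swung the strip up to the fence until the catch snapped out behind it. The heel end came flush on its own, so it needed no separate push. I then pressed at the middle and backed the arm off clear of everything.

**Bedding force:** The push read 9.3–10.2 N for about 1.3 s, and no reading went above 10.2 N. I could not measure the force on the fence itself. The tool was also pressing down with about 4–5 N, so friction took some of the push; I estimate 5–8 N reached the fence, above the 4 N needed.

**Last checks (top camera):**
- **Flush:** The strip is parallel to the fence, with screw offsets of 11.7 and 11.6 px at the two ends, and its heel is at the heel block.
- **Catch:** The nose tip is within about 0.2 px of where it stood before loading, so it is fully out.
- **Bystanders:** The tape roll, jar lids and eraser have not moved.

**Disagreement:** The side and top cameras differed by about 2.5 mm on the jig's position along the fence, which is roughly the calibration error. It did not affect the result, because I steered by contact.

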